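# Book in a sample jar at the bench-mounted code reader

### The arm

A 6-joint arm with a two-finger parallel gripper is mounted at the origin on the work surface. World frame = base frame: x ahead of the robot, y to its left, z up, the work surface at z = 0. Lengths are in m, angles in rad, forces in N, time in s.
With the tool pointing down it reaches from about 0.275 to 0.775 m from the base axis. Payload 14.6 kg.
Tool frame: the origin (TCP) lies at the very end of the fingers, on their centre line; the grasp point (between the pads) lies grip_point_offset behind it (grip_point_offset is the distance from the TCP to the grasp point, in m); z points along the fingers, y is the line along which they close (so a half turn about z gives the same grasp; the last joint's range is limited). The gripper opens to 85 mm and grips with 20 to 120 N. Pads are 22 mm wide; open, the fingers measure 114 mm over their backs; the gripper's body (76 mm by 85 mm) begins 54 mm behind the grasp point. The pads swing forward as they close: fully open they stand 13 mm farther back than shut.
Start: joints at [0.948, 0.263, -0.048, 1.259, 0, 1.415], TCP at [0.237, 0.469, 0.231] pointing down, gripper open.
Joint ranges: [-2.65, 2.65], [-0.89, 1.7], [-1.18, 1.37], [-2.13, 2.11], [-1.35, 1.29], [-3.14, 3.14]. Speed limits (rad/s): [1.89, 1.89, 2.57, 2.79, 3.14, 3.14].

### API

Orientations are given as a rotation vector (axis times angle).
In Python, from plant import state, capture, camera_info, close_job, grip_point_offset gives the robot as it stands.
- The arm moves only by the tool jog_arm, never from a script. Its argument "deltas" is a list of rows, each a list of 3 entries, a list of its own where there are three numbers: the closure, from -1 (fully open) to 1 (shut), then the shift along the tool's x, y, z as a fraction of full scale, then the turn about the tool's z as a fraction of full scale. A call has 1 to 12 rows; each row is the pose to reach, as a shift and turn from the pose commanded when the call began, along the tool's axes at that moment; what a row does not reach only later rows make up. Full scale, the value 1, is 0.5 m for a shift and 30 degrees for a turn. A row lasts 1/10 s, in which the tool goes at most 50 mm and 8.59 degrees, less where a joint would pass 70% of its speed; a pose out of reach is approached as far as the arm can. A call with a number of a shift or a turn outside -1 to 1 is refused whole. A call with a gripper value outside its range is refused whole. The fingers move at their own pace and stop on an object; the grip force is fixed at half the most. Time passes only in rows, so rows that repeat a pose let the fingers close. It gives the time, the measured TCP pose, the force, the opening and the grip force at its end, in the units of the state.
- state(): the state, without advancing time (a new reading comes with each control period).
- capture(name): name is "side" or "top"; returns the picture (420x560x3 uint8, blue, green, red); there is no depth.
- camera_info(name): a dict with "fx", "fy", "cx", "cy" (pixels), "k1" (the pictures are not rectified: a ray, as slopes to the right and down, at radius r is drawn at 1 + k1 r^2 times it, then the intrinsics apply), "view" (4x4, takes a point from world to camera coordinates). Camera axes: x right, y up, looking along -z (the intrinsics and any distortion apply to the point x, -y, -z); pixel columns grow to the right and rows downward; lengths in m; the calibration is good to about 2 mm. A picture is of the moment at which its call begins. camera_info takes no time and is no camera call.
- close_job(): hands the job in; it is judged then, once.
The state is a dict: "time_s": time; "joint_pos": joint angles; "joint_vel": joint speeds; "effort": joint torques, N m; "tcp_pos": TCP position; "ee_rot": TCP orientation; "force": force on the tool from outside, world axes, zero at the start; "ft_torque": the same for the moment, N m; "gripper_width": finger opening in m; "grasp_force": force on a finger pad.
Only numpy, scipy, OpenCV 4.12 (cv2) and the standard library are available. Lean on these libraries where they do the work, as an engineer would, in place of code of your own. Each camera call takes 0.05 s, during which the arm holds its last target. There are 200 camera calls.

### The job

Book in the wide sample jar: slide it along the bench into the V stop under the code reader's nose until it rests against both walls, then squeeze the reader's trigger fully for about half a second and let it spring back, leaving the jar in the stop. Keep the jar standing on the bench, do not pull the trigger before the jar is in the stop, and leave the small jar, the beaker and the tip box where they are.

Things in the scene. Friction and masses are not known exactly. Their poses are not given: they have to be found in the camera images.
- sample_jar: loose wide white plastic screw-cap jar with a paper code band all round (any way round reads), 92 mm in diameter, 78 mm high, about 0.4 kg, standing on the bench; the cap, the top 16 mm, is 86 mm across. Too wide for most grippers: push it low on its side. Origin at the centre of its underside, z up.
- small_jar: loose narrow white jar of the same make, 62 mm in diameter, 78 mm high; not to be moved. Origin at the centre of its underside. It and the sample jar change places between runs.
- beaker: loose glass beaker, 70 mm in diameter, 90 mm high; not to be moved. Origin at the centre of its underside.
- tip_box: loose clear box of white pipette tips, 88 x 123 mm, 53 mm high; not to be moved. Origin at the centre of its underside.
- scan_stand: the fixed reading station, at a new place and yaw each run. Origin on the bench, at the V stop; its +y axis points from the V's open side to the reader. Beyond the V a grey pistol-shaped hand reader lies on its side on a pedestal, its mid-plane 75 mm above the bench: head from y = 80 to 208 mm, x = -34 to 38 mm, top at 108 mm; the grip sticks out sideways towards -x.
- dock (a point): the station's origin and axes: where the centre of the jar's underside lies when the jar touches both walls of the V. The two dark steel walls, 50 mm long, 8 mm thick, 30 mm high, form a 90 degree V open towards -y; their inner faces lie 46 mm from this point, in the directions 45 degrees either side of +y.
- trigger_pad (a point): middle of the pressing face (-y side) of the black trigger, 75 mm above the bench, 34 mm from its upright hinge. The trigger is a bar 9 mm thick, 22 mm high, 54 mm long, on the grip's -y side, running to -x from its hinge beside the head (x = -34, y = 125 mm in the station's axes); 60 mm over trigger and grip here. Room above and on its -y side.
- trigger (a joint): squeeze of the trigger, rad: 0 released, 0.30 fully squeezed (the face moves about 10 mm towards the station's +y, to the grip). A spring returns it; it takes about 2.5 N to start and 6 N at the end, at the pad.
- grip_mid (a point): centre of the reader's fixed grip (same axes as the station), at x = -82, y = 171, z = 75 mm: a grey bar 112 mm long, 28 mm thick, 32 mm high, from the head towards -x, raked 0.25 rad towards +y. Its underside is free, 59 mm above the bench.

How it is judged:
On the way, in this order (a step that is already met when the one before it is completed fails the run):
1. the sample jar stands in the V stop, its centre within 5 mm of the dock point, with the trigger released (horizontal distance between sample_jar and dock below 0.005 m and value of joint trigger below 0.05 rad), for 0.3 s.
2. with the jar still within 6 mm of the dock point, the trigger is squeezed fully (to at least 0.25 of its 0.30 rad) and held for 0.4 s (value of joint trigger above 0.25 rad and horizontal distance between sample_jar and dock below 0.006 m), for 0.4 s.
3. the trigger is let go and has sprung back (under 0.03 rad) (value of joint trigger below 0.03 rad), for 0.2 s.
At the end, for the whole second after the job is handed in: The sample jar stands still and upright on the bench in the V stop, its centre within 6 mm of the dock point; the trigger has sprung back (under 0.03 rad); the small jar, the beaker and the tip box are within 20 mm of where they began (horizontal distance between sample_jar and dock below 0.006 m and angle between sample_jar's own z axis and vertical below 0.05 rad and height (world z) of sample_jar below 0.004 m and linear speed of sample_jar below 0.01 m/s and value of joint trigger below 0.03 rad and distance of each of small_jar, beaker, tip_box from where it was at the start of the episode below 0.02 m); the robot touches nothing.
It fails at once if the trigger is pulled past half (0.15 rad) while the sample jar's centre is more than 10 mm from the dock point (value of joint trigger above 0.15 rad and horizontal distance between sample_jar and dock above 0.01 m).
It fails at once if the sample jar is lifted more than 15 mm or tipped more than 0.35 rad (height (world z) of sample_jar above 0.015 m or angle between sample_jar's own z axis and vertical above 0.35 rad).
It fails at once if the small jar, the beaker or the tip box is moved more than 20 mm (distance of any of small_jar, beaker, tip_box from where it was at the start of the episode above 0.02 m).
It also fails if it takes over 64 s, if anything falls off the work surface, if the arm or the gripper's body presses on something with over 40 N, if the wrist force passes 120 N, or if a joint passes its speed limit or range.

## Working session

There is one attempt and no reset: what is moved stays moved. The work goes in short steps, Python scripts to look and compute and a tool call to move; the robot and the scene stay as the last step left them, time stands still between calls to the robot, and variables do not carry over. Pictures are saved under pics/ and viewed, at most 12 in all, crops included, and the job is handed in when it is done.

Besides the shell and the picture viewer there is one more tool, called after "Emit:" by a JSON object that holds its "fn" and its "kwargs". jog_arm: Moves the arm, as the interface text tells. Shift numbers are shares of 0.5 m and turn numbers shares of 30 degrees, none past 1 either way. Its arguments: {"type":"object","properties":{"deltas":{"type":"array"}},"required":["deltas"]}

```bash
mkdir -p pics; python3 - <<'E'
from plant import *
import cv2,numpy as np
for n in("top","side"):
    cv2.imwrite(f"pics/{n}0.png",capture(n)); i=camera_info(n); print(n,{k:(np.round(v,4).tolist()) for k,v in i.items()})
s=state();print(s,grip_point_offset)
E
```

```text
top {'fx': 495.5419, 'fy': 495.5419, 'cx': 277.7348, 'cy': 206.8491, 'k1': -0.1605, 'view': [[-0.0088, -0.9999, 0.0079, -0.0143], [0.9879, -0.0075, 0.1547, -0.4922], [-0.1546, 0.0092, 0.9879, -1.6093], [0.0, 0.0, 0.0, 1.0]]}
side {'fx': 504.8753, 'fy': 504.8753, 'cx': 278.4285, 'cy': 208.2579, 'k1': -0.057, 'view': [[-0.9978, -0.0663, -0.0091, 0.4806], [0.0275, -0.5296, 0.8478, -0.0873], [-0.061, 0.8457, 0.5302, -1.5616], [0.0, 0.0, 0.0, 1.0]]}
{'time_s': 0.1, 'joint_pos': array([ 9.47698258e-01,  2.63502763e-01, -4.88802557e-02,  1.25943639e+00,
        7.70627738e-06,  1.41553468e+00]), 'joint_vel': array([ 0.00025357, -0.0023925 ,  0.00072512, -0.00019824, -0.00157232,
       -0.00193371]), 'effort': array([ 3.90537272e-03, -6.38574815e+01,  3.85063255e+01,  1.00315787e-02,
       -8.65517040e-05, -6.31439391e-06]), 'tcp_pos': array([0.2365808 , 0.46837742, 0.23085637]), 'ee_rot': array([-7.28100555e-01, -3.05564856e+00,  1.48209449e-03]), 'force': array([-0.52087944, -0.13809209, -0.20991838]), 'ft_torque': array([ 0.0050903 , -0.00564108,  0.05083961]), 'grasp_force': 0.0, 'gripper_width': 0.0857485350973374} 0.0187
```

View pics/top0.png

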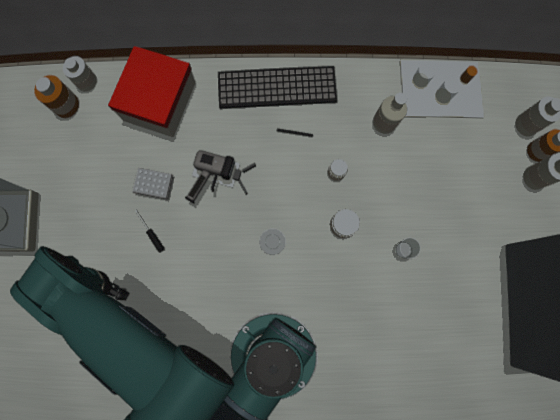

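View pics/side0.png

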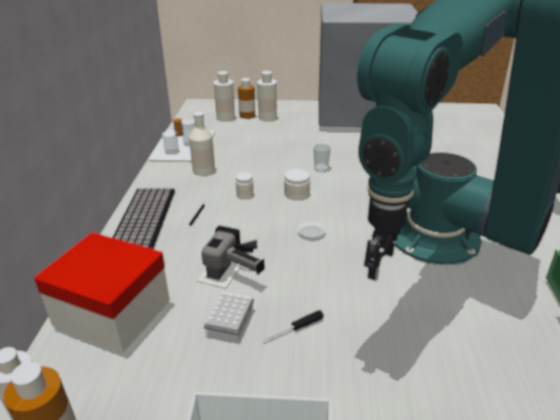

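The top view shows the sample jar at about (344,223), small jar (338,170), beaker (404,250), tip box (154,184), reader head (212,162) with its V at about (245,175) opening right, and a flat dish at (272,242). The side view shows the jar at (297,184) and the reader at (225,255). I'll zoom in on the station and jars.

```bash
cat > h.py <<'E'
from plant import *
import cv2,numpy as np
def proj(n,P):
    i=camera_info(n);V=np.array(i["view"]);p=np.atleast_2d(P)@V[:3,:3].T+V[:3,3]
    a=p[:,0]/-p[:,2];b=-p[:,1]/-p[:,2];d=1+i["k1"]*(a*a+b*b)
    return np.c_[i["fx"]*a*d+i["cx"],i["fy"]*b*d+i["cy"]]
def ray(n,uv):
    i=camera_info(n);V=np.array(i["view"])
    x=(uv[0]-i["cx"])/i["fx"];y=(uv[1]-i["cy"])/i["fy"];a,b=x,y
    for _ in range(30):
        d=1+i["k1"]*(a*a+b*b);a,b=x/d,y/d
    R=V[:3,:3];return -R.T@V[:3,3],R.T@np.array([a,-b,-1])
def at(n,uv,z):
    o,d=ray(n,uv);return o+d*(z-o[2])/d[2]
def tri(u1,u2):
    o,d=ray("top",u1);p,e=ray("side",u2)
    s=np.linalg.lstsq(np.c_[d,-e],p-o,rcond=None)[0];A=o+d*s[0];B=p+e*s[1];return (A+B)/2,np.linalg.norm(A-B)
E
python3 - <<'E'
import cv2
t=cv2.imread("pics/top0.png");s=cv2.imread("pics/side0.png")
cv2.imwrite("pics/tc.png",cv2.resize(t[145:215,180:265],None,fx=8.5,fy=8.5,interpolation=cv2.INTER_CUBIC))
cv2.imwrite("pics/tj.png",cv2.resize(t[150:270,325:425],None,fx=5,fy=5,interpolation=cv2.INTER_CUBIC))
cv2.imwrite("pics/sc.png",cv2.resize(s[160:290,190:320],None,fx=4.6,fy=4.6,interpolation=cv2.INTER_CUBIC))
E
```

```text
(no output)
```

View pics/tc.png

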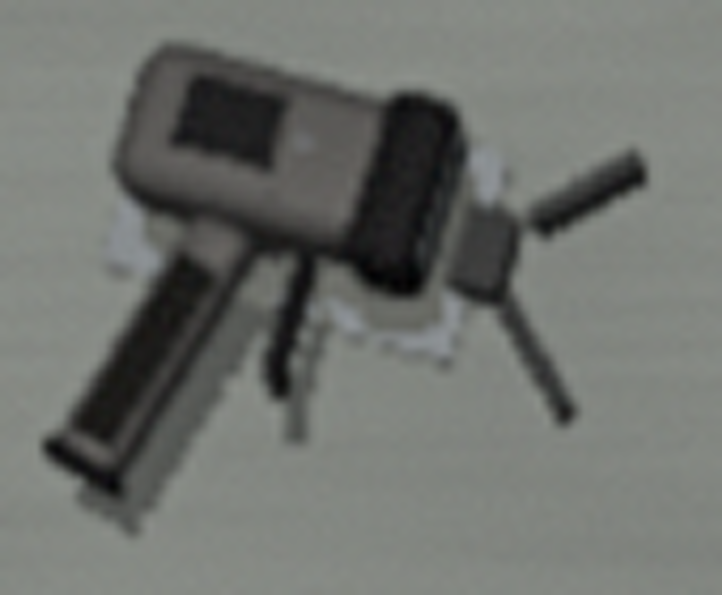

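View pics/tj.png

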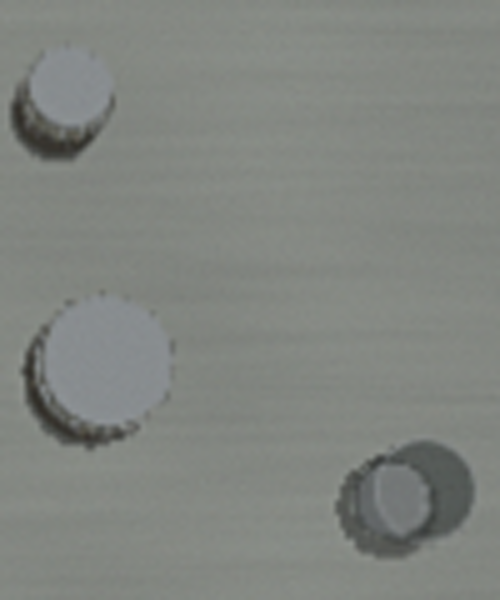

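View pics/sc.png

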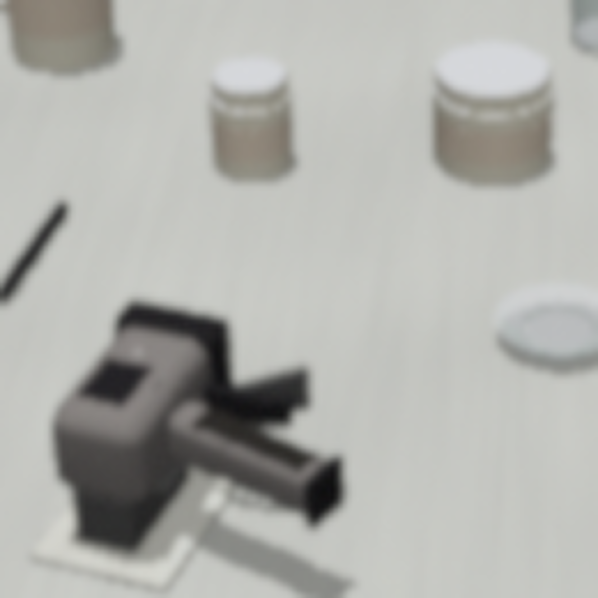

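The crops show the station's walls, with open ends near tc-crop (640,167) and (568,415), trigger tip (278,390) and grip end (85,465). The jar caps are clean bright discs at tj-crop (106,360) and (70,87).

```bash
python3 - <<'E'
from h import *
from scipy.optimize import least_squares
t=cv2.imread("pics/top0.png");s=cv2.imread("pics/side0.png")
def cap(im,box,th):
    x0,y0,x1,y1=box;g=cv2.cvtColor(im[y0:y1,x0:x1],cv2.COLOR_BGR2GRAY)
    g=cv2.resize(g,None,fx=8,fy=8,interpolation=cv2.INTER_CUBIC)
    c=max(cv2.findContours((g>th).astype(np.uint8),0,1)[0],key=cv2.contourArea);e=cv2.fitEllipse(c)
    return (np.array(e[0])+.5)/8-.5+[x0,y0],np.array(e[1])/8
for nm,b1,b2 in(("big",(328,204,364,244),(278,165,318,205)),("small",(325,155,352,185),(230,168,260,202))):
    # thresholds midway between cap and bench/band
    r=[]
    for im,b in((t,b1),(s,b2)):
        g=cv2.cvtColor(im[b[1]:b[3],b[0]:b[2]],cv2.COLOR_BGR2GRAY);mx=np.percentile(g,97);md=np.median(g[:, -2:]);r.append(cap(im,b,(mx+md)/2))
    print(nm,r,tri(r[0][0],r[1][0]),at("top",r[0][0],.078))
print("beaker",at("top",(325+425/5,150+490/5),0),at("top",(325+395/5,150+500/5),.09))
f=lambda u,v:((u+.5)/8.5+179.5,(v+.5)/8.5+144.5)
g=lambda u,v:((u+.5)/4.6+189.5,(v+.5)/4.6+159.5)
q=.7071
def w(sx,a,n): # along from contact toward open, n normal dist
    return (sx*q*(n+a),q*(n-a),.030)
L=[("top",f(632,152),w(1,.025,.054)),("top",f(647,183),w(1,.025,.046)),("top",f(575,408),w(-1,.025,.046)),("top",f(560,425),w(-1,.025,.054)),
("top",f(85,465),(-.136,.185,.091)),("top",f(275,392),(-.088,.125,.086)),("top",f(135,110),(.002,.208,.095)),("top",f(440,95),(.038,.08,.095)),
("side",g(325,488),(-.136,.185,.075))]
def W(p,P):
    P=np.array(P);c,s=np.cos(p[2]),np.sin(p[2]);return np.c_[P[:,0]*c-P[:,1]*s+p[0],P[:,0]*s+P[:,1]*c+p[1],P[:,2]]
def res(p):
    X=W(p,[l[2] for l in L]);return np.concatenate([proj(l[0],x)[0]-l[1] for l,x in zip(L,X)])
o=least_squares(res,[.55,.1,.2],loss="soft_l1",f_scale=1);print(o.x,np.round(o.fun.reshape(-1,2),1).tolist())
np.save("st.npy",o.x)
def draw(im,n,org,sc,out):
    im=im.copy()
    def pl(P):
        u=(proj(n,W(o.x,P))-org+.5)*sc-.5;cv2.polylines(im,[np.round(u).astype(int)],True,(0,0,255),1)
    for sx in(1,-1): pl([w(sx,.025,.054),w(sx,.025,.046),w(sx,-.025,.046),w(sx,-.025,.054)])
    pl([(x,y,.100) for x,y in((-.034,.08),(.038,.08),(.038,.208),(-.034,.208))])
    pl([(-.034,.1205,.086),(-.088,.1205,.086),(-.088,.1295,.086),(-.034,.1295,.086)])
    r=.25;d=np.array([-np.cos(r),np.sin(r)]);m=np.array([np.sin(r),np.cos(r)]);c=np.array([-.082,.171])
    pl([(*(c+a*.056*d+b*.014*m),.091) for a,b in((1,1),(1,-1),(-1,-1),(-1,1))])
    return im
A=draw(cv2.imread("pics/tc.png"),"top",np.array([180,145]),8.5,0);B=draw(cv2.imread("pics/sc.png"),"side",np.array([190,160]),4.6,0)
cv2.imwrite("pics/ov.png",np.hstack([cv2.resize(A,(480,396)),cv2.resize(B[200:],(320,213)) if 0 else cv2.copyMakeBorder(cv2.resize(B[200:,:400],(320,320)),0,76,0,0,0)]))
E
```

```text
big [(array([346.15703964, 221.70800591]), array([24.45976448, 25.12122345])), (array([296.53393936, 173.96415138]), array([10.73610497, 23.21302414]))] (array([ 0.43454523, -0.23906742,  0.07978086]), np.float64(0.0011999979273449712)) [ 0.43537153 -0.23936721  0.078     ]
small [(array([338.80885315, 166.60137463]), array([15.00009632, 15.64227486])), (array([243.51302433, 175.16085243]), array([ 6.88456821, 15.11260319]))] (array([ 0.6172824 , -0.22036218,  0.08040408]), np.float64(0.0017414422357890761)) [ 0.61875513 -0.22070029  0.078     ]
beaker [ 0.35257706 -0.4684338   0.        ] [ 0.34020831 -0.42320221  0.09      ]
[ 0.58711339  0.05393357 -0.29169442] [[1.1, -0.0], [0.4, -1.7], [0.3, -0.2], [0.0, -1.1], [-0.9, 0.2], [-1.0, 0.2], [-0.7, 0.0], [3.9, 2.0], [0.3, 0.8]]
```

View pics/ov.png

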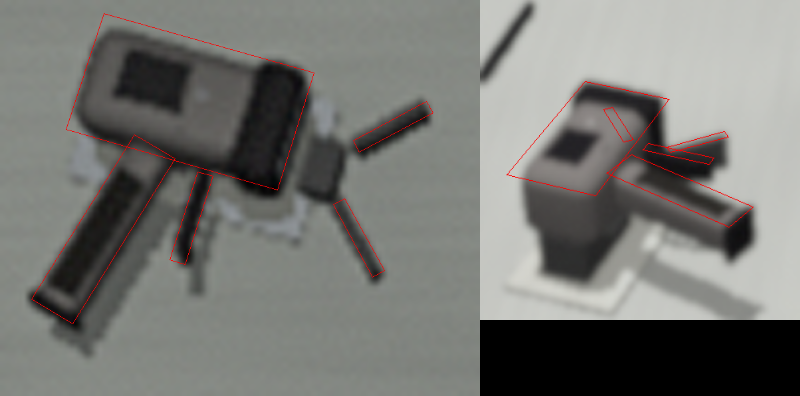

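The overlay matches the trigger, grip and walls to about 1 px (3 mm). The measured cap height is 0.080 m against the stated 0.078 m, so the measurement is good. The dock is at about (0.587, 0.054) with yaw -0.292, and the jar is at (0.435, -0.239). Next I'll move to behind the jar with the fingers part closed as a cradle.

Emit:
{"fn": "jog_arm", "kwargs": {"deltas": [[-0.2,[-0.51,-0.63,0],1],[-0.2,[-0.51,-0.63,0],1],[-0.2,[-0.51,-0.63,0],1],[-0.2,[-0.51,-0.63,0],1],[-0.2,[-0.51,-0.63,0],1],[-0.2,[-0.51,-0.63,0],1],[-0.2,[-0.51,-0.63,0],1],[-0.2,[-0.51,-0.63,0],1],[-0.2,[-0.51,-0.63,0],1],[-0.2,[-0.51,-0.63,0],1],[-0.2,[-0.51,-0.63,0],1],[-0.2,[-0.51,-0.63,0],1]]}}

```text
time_s: 1.3
tcp_pos: [0.3221, 0.0731, 0.2312]
ee_rot: [-1.493, -2.764, -0.0]
force: [-0.0, 0.6, -0.8]
gripper_width: 0.0515
grasp_force: 0.0
```

```bash
cat > to.py <<'E'
# to.py x' y' z [station frame if 's' else world 'w'] : remaining move in jog units; heading target = station +y
import sys;from h import *
from scipy.spatial.transform import Rotation as R
s=state();p=np.load("st.npy");c,q=np.cos(p[2]),np.sin(p[2]);m=np.array([[c,-q],[q,c]])
a=np.array(list(map(float,sys.argv[2:5])))
if sys.argv[1]=="s":a[:2]=m@a[:2]+p[:2]
T=R.from_rotvec(s["ee_rot"]).as_matrix();h=np.degrees(np.arctan2(T[1,0],T[0,0]))
e=s["tcp_pos"].copy();e[:2]=m.T@(e[:2]-p[:2])
print("t",s["time_s"],"tcp",s["tcp_pos"].round(4),"st",e.round(4),"F_st",(m.T@s["force"][:2]).round(2),s["force"][2].round(2),"w",round(s["gripper_width"],4),"head",h.round(2),"q",s["joint_pos"].round(2))
print("shift",(T.T@(a-s["tcp_pos"])/.5).round(4),"turn",round((h-(90+np.degrees(p[2])))/30,3))
E
python3 to.py w .409 -.325 .231
```

```text
t 1.3 tcp [0.3221 0.0731 0.2312] st [-0.2593 -0.0579  0.2312] F_st [-0.19  0.57] -0.76 w 0.0515 head 123.24 q [-0.03 -0.07 -0.44  1.21  0.    0.97]
shift [-7.611e-01 -2.910e-01  2.000e-04] turn 1.665
```

Emit:
{"fn": "jog_arm", "kwargs": {"deltas": [[-0.2,[-0.76,-0.29,0],1],[-0.2,[-0.76,-0.29,0],1],[-0.2,[-0.76,-0.29,0],1],[-0.2,[-0.76,-0.29,0],1],[-0.2,[-0.76,-0.29,0],1],[-0.2,[-0.76,-0.29,0],1],[-0.2,[-0.76,-0.29,0],1],[-0.2,[-0.76,-0.29,0],1],[-0.2,[-0.76,-0.29,0],1],[-0.2,[-0.76,-0.29,0],1],[-0.2,[-0.76,-0.29,0],1],[-0.2,[-0.76,-0.29,0],1]]}}

```text
time_s: 2.5
tcp_pos: [0.4092, -0.3232, 0.2315]
ee_rot: [-2.156, -2.284, -0.0]
force: [0.1, 1.0, 1.0]
gripper_width: 0.0511
grasp_force: 0.0
```

Emit:
{"fn": "jog_arm", "kwargs": {"deltas": [[-0.2,[0,0,0.1],0.665],[-0.2,[0,0,0.2],0.665],[-0.2,[0,0,0.2],0.665],[-0.2,[0,0,0.3],0.665],[-0.2,[0,0,0.3],0.665],[-0.2,[0,0,0.3],0.665],[-0.2,[0,0,0.3],0.665]]}}

```text
time_s: 3.2
tcp_pos: [0.4098, -0.3252, 0.0833]
ee_rot: [2.519, 1.874, 0.0]
force: [-0.3, 0.1, 0.6]
gripper_width: 0.0511
grasp_force: 0.0
```

```bash
python3 to.py s -.061 -.42 .022;python3 - <<'E'
from h import *
for n in("top","side"):cv2.imwrite(f"pics/{n}1.png",capture(n))
a=cv2.imread("pics/top1.png")[130:300,240:480];b=cv2.imread("pics/side1.png")[120:300,200:400]
cv2.imwrite("pics/c1.png",np.hstack([cv2.resize(a,(420,300)),cv2.resize(b,(333,300))]))
E
```

```text
t 3.2 tcp [ 0.4098 -0.3252  0.0833] st [-0.0608 -0.4141  0.0833] F_st [-0.28  0.01] 0.61 w 0.0511 head 73.29 q [-0.83  0.35 -0.34  0.87  0.    1.04]
shift [-0.0117 -0.0006  0.1227] turn 0.0
```

View pics/c1.png

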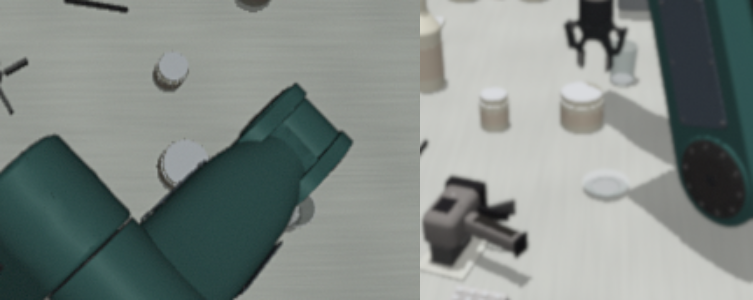

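The view shows the gripper behind the jar, with the beaker clear behind it and everything else undisturbed. I'll descend and start the slow push.

Emit:
{"fn": "jog_arm", "kwargs": {"deltas": [[-0.2,[0,0,0.06],0],[-0.2,[0,0,0.122],0],[-0.2,[0,0,0.122],0],[-0.2,[0.02,0,0.122],0],[-0.2,[0.04,0,0.122],0],[-0.2,[0.06,0,0.122],0],[-0.2,[0.075,0,0.122],0],[-0.2,[0.09,0.002,0.122],0],[-0.2,[0.105,0.005,0.122],0],[-0.2,[0.12,0.008,0.122],0],[-0.2,[0.135,0.011,0.122],0],[-0.2,[0.15,0.014,0.122],0]]}}

```text
time_s: 4.5
tcp_pos: [0.4379, -0.2556, 0.021]
ee_rot: [2.52, 1.872, -0.002]
force: [-3.4, -6.5, 5.0]
gripper_width: 0.0509
grasp_force: 3.6
```

```bash
python3 to.py s 0 -.11 .022
```

```text
t 4.5 tcp [ 0.4379 -0.2556  0.021 ] st [-0.0539 -0.3394  0.021 ] F_st [-1.39 -7.21] 5.03 w 0.0509 head 73.23 q [-0.69  0.39 -0.48  0.7  -0.    1.18]
shift [ 0.4589  0.1074 -0.0029] turn -0.002
```

Emit:
{"fn": "jog_arm", "kwargs": {"deltas": [[-0.2,[0.019,0.0045,0],0],[-0.2,[0.038,0.009,0],0],[-0.2,[0.057,0.0135,0],0],[-0.2,[0.076,0.018,0],0],[-0.2,[0.095,0.0225,0],0],[-0.2,[0.114,0.027,0],0],[-0.2,[0.133,0.0315,0],0],[-0.2,[0.152,0.036,0],0],[-0.2,[0.171,0.0405,0],0],[-0.2,[0.19,0.045,0],0],[-0.2,[0.209,0.0495,0],0],[-0.2,[0.228,0.054,0],0]]}}

```text
time_s: 5.7
tcp_pos: [0.4964, -0.154, 0.0209]
ee_rot: [2.52, 1.873, -0.002]
force: [-4.1, -7.3, 7.6]
gripper_width: 0.0513
grasp_force: 4.0
```

```bash
python3 to.py s 0 -.11 .021
```

```text
t 5.7 tcp [ 0.4964 -0.154   0.0209] st [-0.0271 -0.2252  0.0209] F_st [-1.8  -8.12] 7.63 w 0.0513 head 73.23 q [-0.46  0.41 -0.45  0.71 -0.    1.41]
shift [ 0.2304  0.0539 -0.0006] turn -0.002
```

Emit:
{"fn": "jog_arm", "kwargs": {"deltas": [[-0.2,[0.019,0.0045,0],0],[-0.2,[0.038,0.009,0],0],[-0.2,[0.057,0.0135,0],0],[-0.2,[0.076,0.018,0],0],[-0.2,[0.095,0.0225,0],0],[-0.2,[0.114,0.027,0],0],[-0.2,[0.133,0.0315,0],0],[-0.2,[0.152,0.036,0],0],[-0.2,[0.171,0.0405,0],0],[-0.2,[0.19,0.045,0],0],[-0.2,[0.21,0.05,0],0],[-0.2,[0.23,0.054,0],0]]}}

```text
time_s: 6.9
tcp_pos: [0.5553, -0.0515, 0.0208]
ee_rot: [2.52, 1.873, -0.002]
force: [-3.3, -6.8, 7.3]
gripper_width: 0.0512
grasp_force: 4.4
```

```bash
python3 to.py s 0 -.055 .021;python3 - <<'E'
from h import *
for n in("top","side"):cv2.imwrite(f"pics/{n}2.png",capture(n))
a=cv2.imread("pics/top2.png")[120:290,170:410];b=cv2.imread("pics/side2.png")[150:330,180:380]
cv2.imwrite("pics/c2.png",np.hstack([cv2.resize(a,(420,300)),cv2.resize(b,(333,300))]))
E
```

```text
t 6.9 tcp [ 0.5553 -0.0515  0.0208] st [-0.0002 -0.1101  0.0208] F_st [-1.23 -7.51] 7.31 w 0.0512 head 73.23 q [-0.24  0.46 -0.35  0.76 -0.    1.63]
shift [ 0.1102  0.0003 -0.0005] turn -0.002
```

View pics/c2.png

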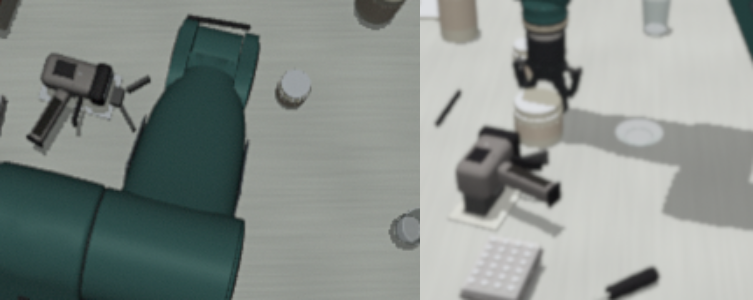

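The view shows the jar upright in the cradle in front of the V. Straight push next, ending in a creep.

Emit:
{"fn": "jog_arm", "kwargs": {"deltas": [[-0.2,[0.018,0,0],0],[-0.2,[0.036,0,0],0],[-0.2,[0.054,0,0],0],[-0.2,[0.068,0,0],0],[-0.2,[0.08,0,0],0],[-0.2,[0.088,0,0],0],[-0.2,[0.096,0,0],0],[-0.2,[0.1,0,0],0],[-0.2,[0.104,0,0],0]]}}

```text
time_s: 7.9
tcp_pos: [0.57, -0.0017, 0.0204]
ee_rot: [2.521, 1.874, -0.001]
force: [-1.1, -6.0, 4.4]
gripper_width: 0.0513
grasp_force: 2.9
```

```bash
python3 to.py s 0 -.05 .021
```

```text
t 7.9 tcp [ 0.57   -0.0017  0.0204] st [-0.0004 -0.0582  0.0204] F_st [ 0.62 -6.05] 4.35 w 0.0513 head 73.24 q [-0.15  0.48 -0.32  0.77 -0.    1.72]
shift [ 0.0165  0.0007 -0.0012] turn -0.002
```

Emit:
{"fn": "jog_arm", "kwargs": {"deltas": [[-0.2,[0.004,0,0],0],[-0.2,[0.008,0,0],0],[-0.2,[0.012,0,0],0],[-0.2,[0.014,0,0],0]]}}

```text
time_s: 8.3
tcp_pos: [0.572, 0.0049, 0.0204]
ee_rot: [2.521, 1.874, -0.001]
force: [-1.4, -5.8, 3.8]
gripper_width: 0.0513
grasp_force: 2.9
```

```bash
python3 to.py s 0 -.05 .021
```

```text
t 8.3 tcp [0.572  0.0049 0.0204] st [-0.0003 -0.0513  0.0204] F_st [ 0.32 -5.99] 3.77 w 0.0513 head 73.24 q [-0.13  0.49 -0.31  0.77 -0.    1.73]
shift [ 0.0025  0.0007 -0.0012] turn -0.002
```

Emit:
{"fn": "jog_arm", "kwargs": {"deltas": [[-0.2,[0.004,0,0],0],[-0.2,[0.008,0,0],0],[-0.2,[0.01,0,0],0]]}}

```text
time_s: 8.6
tcp_pos: [0.5735, 0.0076, 0.0206]
ee_rot: [2.519, 1.87, -0.005]
force: [-5.5, -26.5, 7.6]
gripper_width: 0.051
grasp_force: 12.1
```

```bash
python3 to.py s 0 -.05 .021
```

```text
t 8.6 tcp [0.5735 0.0076 0.0206] st [ 0.0002 -0.0483  0.0206] F_st [  2.39 -26.99] 7.62 w 0.051 head 73.18 q [-0.13  0.49 -0.31  0.78 -0.01  1.74]
shift [-0.0035 -0.0005 -0.0008] turn -0.003
```

The force jumped to 27 N straight along the station's -y with almost no side force, so the jar is seated on both walls. The jar offset also matches (48 mm against 49.6 mm predicted). Retreat, lift and shut the fingers.

Emit:
{"fn": "jog_arm", "kwargs": {"deltas": [[-0.2,[-0.005,0,0],0],[-0.2,[-0.015,0,0],0],[-0.2,[-0.05,0,0],0],[-0.2,[-0.12,0,0],0],[-0.2,[-0.16,0,0],0],[-0.2,[-0.16,0,0],0],[0.5,[-0.16,0,-0.1],0],[1,[-0.16,0,-0.2],0],[1,[-0.16,0,-0.26],0],[1,[-0.16,-0.08,-0.26],0],[1,[-0.16,-0.152,-0.26],0],[1,[-0.16,-0.152,-0.26],0]]}}

```text
time_s: 9.8
tcp_pos: [0.474, -0.0428, 0.1505]
ee_rot: [-2.519, -1.874, 0.001]
force: [1.2, -0.1, -0.7]
gripper_width: -0.0001
grasp_force: 0.0
```

```bash
python3 to.py s -.076 .088 .151;python3 - <<'E'
from h import *
p=np.load("st.npy")
for n in("top","side"):cv2.imwrite(f"pics/{n}3.png",capture(n))
b=cv2.imread("pics/side3.png")[160:330,170:330]
print("jar cap centre expected",proj("top",[p[0],p[1],.078]),proj("side",[p[0],p[1],.078]))
cv2.imwrite("pics/c3.png",np.hstack([cv2.resize(cv2.imread("pics/top3.png")[130:230,170:270],(400,400),interpolation=2),cv2.resize(b,(376,400),interpolation=2)]))
E
```

```text
t 9.8 tcp [ 0.474  -0.0428  0.1505] st [-0.0806 -0.1251  0.1505] F_st [1.14 0.21] -0.72 w -0.0001 head 73.31 q [-0.26  0.22 -0.33  1.02  0.    1.6 ]
shift [ 0.4263  0.0093 -0.0008] turn 0.001
jar cap centre expected [[255.53770823 176.47824466]] [[241.83438396 219.48804853]]
```

View pics/c3.png

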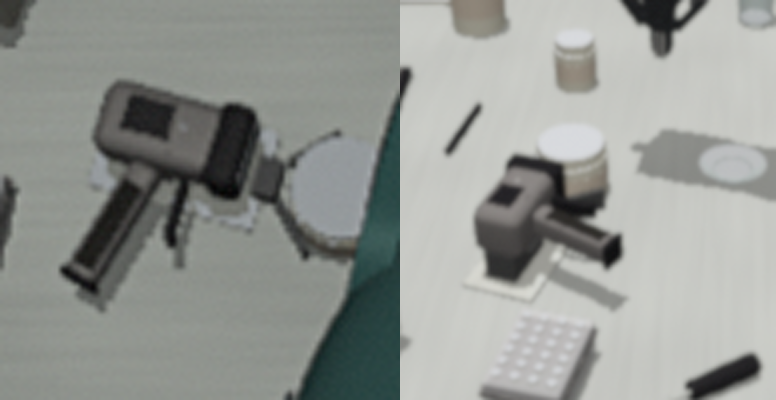

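The jar sits between both walls with its cap centre at about top (255,177), against (255.5,176.5) expected. Next I'll move in front of the trigger and descend.

Emit:
{"fn": "jog_arm", "kwargs": {"deltas": [[1,[0.1,0.009,0],0],[1,[0.2,0.009,0],0],[1,[0.3,0.009,0],0],[1,[0.38,0.009,0],0],[1,[0.426,0.009,0],0],[1,[0.426,0.009,0],0],[1,[0.426,0.009,0],0],[1,[0.426,0.009,0.06],0],[1,[0.426,0.009,0.12],0],[1,[0.426,0.009,0.17],0],[1,[0.426,0.009,0.17],0],[1,[0.426,0.009,0.17],0]]}}

```text
time_s: 11.1
tcp_pos: [0.5436, 0.1572, 0.0659]
ee_rot: [-2.522, -1.873, 0.0]
force: [0.6, -0.2, 0.3]
gripper_width: 0.0
grasp_force: 0.0
```

```bash
python3 to.py s -.076 .105 .066;python3 - <<'E'
from h import *
for n in("top","side"):cv2.imwrite(f"pics/{n}4.png",capture(n))
b=cv2.imread("pics/side4.png")[160:300,170:310]
cv2.imwrite("pics/c4.png",cv2.resize(b,(560,560),interpolation=2))
E
```

```text
t 11.1 tcp [0.5436 0.1572 0.0659] st [-0.0714  0.0864  0.0659] F_st [ 0.6  -0.03] 0.3 w 0.0 head 73.19 q [ 0.14  0.43 -0.26  0.88  0.    2.  ]
shift [ 0.0371 -0.0093 -0.0003] turn -0.003
```

View pics/c4.png

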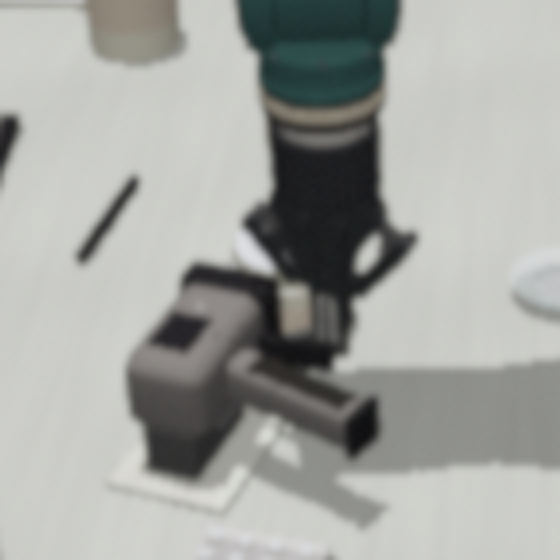

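The view shows the shut fingers down just on the -y side of the trigger, clear of head and grip with no force. I'll shift outward slightly, then creep onto the trigger.

Emit:
{"fn": "jog_arm", "kwargs": {"deltas": [[1,[0,-0.009,0],0],[1,[0.015,-0.009,0],0],[1,[0.028,-0.009,0],0],[1,[0.032,-0.009,0],0],[1,[0.036,-0.009,0],0],[1,[0.04,-0.009,0],0],[1,[0.044,-0.009,0],0],[1,[0.046,-0.009,0],0],[1,[0.046,-0.009,0],0]]}}

```text
time_s: 12.1
tcp_pos: [0.5456, 0.1811, 0.0652]
ee_rot: [-2.521, -1.874, 0.001]
force: [-1.3, -0.7, 0.6]
gripper_width: 0.0002
grasp_force: 0.9
```

```bash
python3 to.py s -.076 .12 .066
```

```text
t 12.1 tcp [0.5456 0.1811 0.0652] st [-0.0763  0.1099  0.0652] F_st [-1.05 -1.1 ] 0.56 w 0.0002 head 73.25 q [ 0.18  0.45 -0.24  0.89 -0.    2.04]
shift [ 0.0202  0.0007 -0.0016] turn -0.001
```

Contact has just started, so I'll squeeze on.

Emit:
{"fn": "jog_arm", "kwargs": {"deltas": [[1,[0.006,0,0],0],[1,[0.01,0,0],0],[1,[0.013,0,0],0],[1,[0.013,0,0],0]]}}

```text
time_s: 12.5
tcp_pos: [0.5475, 0.1875, 0.0652]
ee_rot: [-2.521, -1.874, 0.0]
force: [-2.4, -2.4, 1.0]
gripper_width: -0.0002
grasp_force: 1.3
```

```bash
python3 to.py s -.076 .12 .066
```

```text
t 12.5 tcp [0.5475 0.1875 0.0652] st [-0.0764  0.1166  0.0652] F_st [-1.57 -3.01] 1.04 w -0.0002 head 73.26 q [ 0.19  0.45 -0.23  0.89 -0.    2.05]
shift [ 0.0069  0.0007 -0.0016] turn -0.001
```

Emit:
{"fn": "jog_arm", "kwargs": {"deltas": [[1,[0.004,0,0],0],[1,[0.008,0,0],0],[1,[0.01,0,0],0]]}}

```text
time_s: 12.8
tcp_pos: [0.5492, 0.1923, 0.0653]
ee_rot: [2.521, 1.874, 0.0]
force: [-1.2, -5.2, -0.5]
gripper_width: -0.0002
grasp_force: 2.5
```

```bash
python3 to.py s -.076 .12 .066
```

```text
t 12.8 tcp [0.5492 0.1923 0.0653] st [-0.0761  0.1216  0.0653] F_st [ 0.36 -5.3 ] -0.55 w -0.0002 head 73.25 q [ 0.2   0.46 -0.22  0.89 -0.    2.06]
shift [-0.0031  0.0002 -0.0014] turn -0.001
```

Emit:
{"fn": "jog_arm", "kwargs": {"deltas": [[1,[0.003,0,0],0],[1,[0.005,0,0],0],[1,[0.005,0,0],0]]}}

```text
time_s: 13.1
tcp_pos: [0.5493, 0.1928, 0.0651]
ee_rot: [2.52, 1.871, -0.005]
force: [-3.9, -17.1, 3.2]
gripper_width: -0.0004
grasp_force: 8.5
```

```bash
python3 to.py s -.076 .12 .066
```

```text
t 13.1 tcp [0.5493 0.1928 0.0651] st [-0.0761  0.1222  0.0651] F_st [  1.15 -17.52] 3.25 w -0.0004 head 73.19 q [ 0.2   0.46 -0.22  0.9  -0.    2.06]
shift [-0.0044  0.0003 -0.0018] turn -0.003
```

The force jumped from 5 to 17 N at about 12 mm of travel, so the trigger is on its end stop. Hold, release, retreat and lift.

Emit:
{"fn": "jog_arm", "kwargs": {"deltas": [[1,[0,0,0],0],[1,[0,0,0],0],[1,[0,0,0],0],[1,[0,0,0],0],[1,[-0.02,0,0],0],[1,[-0.05,0,0],0],[1,[-0.075,0,0],0],[1,[-0.075,0,0],0],[1,[-0.075,0,-0.08],0],[1,[-0.075,0,-0.18],0],[1,[-0.075,0,-0.28],0],[1,[-0.075,0,-0.28],0]]}}

```text
time_s: 14.3
tcp_pos: [0.5414, 0.1592, 0.2116]
ee_rot: [2.518, 1.872, 0.014]
force: [0.2, -0.4, -0.5]
gripper_width: 0.0004
grasp_force: 0.0
```

Emit:
{"fn": "jog_arm", "kwargs": {"deltas": [[1,[-0.1,-0.1,0],0],[1,[-0.2,-0.2,0],0],[1,[-0.3,-0.2,0],0],[1,[-0.35,-0.2,0],0],[1,[-0.35,-0.2,0],0],[1,[-0.35,-0.2,0],0]]}}

```text
time_s: 14.9
tcp_pos: [0.3925, 0.019, 0.2055]
ee_rot: [2.524, 1.87, 0.001]
force: [-0.0, 0.7, 0.2]
gripper_width: 0.0001
grasp_force: 0.0
```

```bash
python3 to.py s 0 0 .2;python3 - <<'E'
from h import *
for n in("top","side"):cv2.imwrite(f"pics/{n}5.png",capture(n))
a=cv2.imread("pics/top5.png");b=cv2.imread("pics/side5.png")
cv2.imwrite("pics/c5.png",np.hstack([cv2.resize(a[130:260,160:290],(400,400),interpolation=2),cv2.resize(b[160:320,170:330],(400,400),interpolation=2)]))
E
```

```text
t 14.9 tcp [0.3925 0.019  0.2055] st [-0.1764 -0.0894  0.2055] F_st [-0.23  0.62] 0.18 w 0.0001 head 73.08 q [-0.16  0.05 -0.39  1.13  0.    1.71]
shift [0.18   0.3521 0.0115] turn -0.007
```

View pics/c5.png

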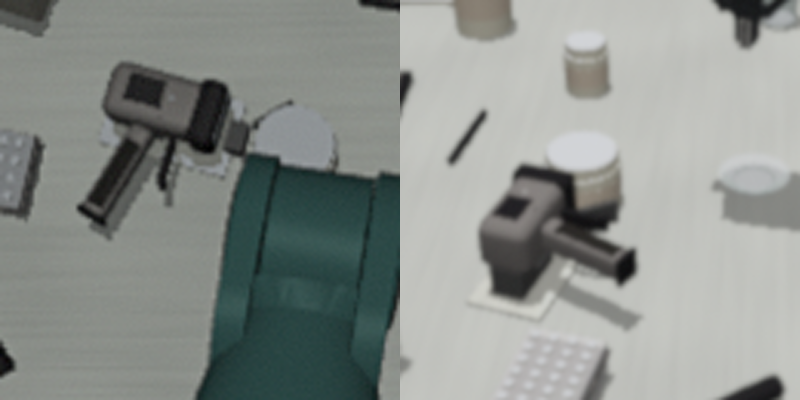

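The jar is still seated upright in the V, the trigger is back at its rest angle, and the arm is clear. I'll compare the jar's place before and after the squeeze, then hand in.

```bash
python3 - <<'E'
from h import *
a,b=[cv2.imread(f"pics/side{k}.png")[208:300,195:275].astype(int) for k in(3,5)]
d=abs(a-b).mean();print("diff",d)
if d<4: print(close_job())
E
```

```text
diff 5.824230072463768
```

```bash
python3 - <<'E'
from h import *
I=[cv2.cvtColor(cv2.imread(f"pics/side{k}.png"),cv2.COLOR_BGR2GRAY).astype(np.float32) for k in(3,5)]
for y0,y1,x0,x1 in((208,250,225,265),(225,275,195,225),(175,205,230,260)):
    print(cv2.phaseCorrelate(I[0][y0:y1,x0:x1].copy(),I[1][y0:y1,x0:x1].copy()),abs(I[0]-I[1])[y0:y1,x0:x1].mean())
E
```

```text
((-0.0014288090903420425, 0.49041457246540077), 0.9958436250686645) 5.3875
((-0.020101642113125706, -0.008361988980926327), 0.9908453884124756) 5.0126667
((-0.08476785548647214, -0.0452032516669334), 0.9736913278367785) 6.153333
```

```bash
python3 - <<'E'
from h import *
for k in(3,5):
    g=cv2.imread(f"pics/side{k}.png",0)[208:240,225:262]
    g=cv2.resize(g,None,fx=8,fy=8,interpolation=2);th=(np.percentile(g,93)+np.median(g[:,:16]))/2
    c=max(cv2.findContours((g>th).astype(np.uint8),0,1)[0],key=cv2.contourArea);print(th,np.array(cv2.fitEllipse(c)[0])/8,cv2.boundingRect(c))
I=[cv2.imread(f"pics/side{k}.png",0) for k in(3,5)]
M=np.eye(2,3,dtype=np.float32);print(cv2.findTransformECC(I[0][205:250,220:268],I[1][205:250,220:268],M,cv2.MOTION_TRANSLATION)[1])
E
```

```text
208.0 [17.55211639 11.75247192] (31, 37, 219, 117)
201.0 [17.53066063 11.72240162] (30, 36, 220, 118)
[[ 1.          0.          0.00271132]
 [ 0.          1.         -0.00895326]]
```

The jar shifted less than 0.05 px, so it didn't move; the image difference was only brightness.

```bash
python3 -c "
from plant import *
print(close_job())"
```

```text
the job is handed in; nothing more can be done
None
```

The job is handed in (no verdict came back): the wide jar is seated against both V walls, the trigger was held on its end stop for over half a second and sprang back, the arm is clear, and I saw no sign that the small jar, beaker or tip box moved.

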